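# Lay out the slab-glass pieces on their pattern boards

## Robot

A 6-joint arm with a two-finger parallel gripper is mounted at the origin on the work surface. World frame = base frame: x ahead of the robot, y to its left, z up, the work surface at z = 0. Lengths are in m, angles in rad, forces in N, time in s.
With the tool pointing down it reaches from about 0.3 to 0.825 m from the base axis. Payload 5.4 kg.
Tool frame: the origin (TCP) lies midway between the tips of the shut fingers; the grasp point (between the pads) lies 19 mm behind it; z points along the fingers, y is the line along which they close (so a half turn about z gives the same grasp; the last joint's range is limited). The gripper opens to 92 mm and grips with 3 to 60 N. Pads are 20 mm wide; open, the fingers measure 128 mm over their backs; the gripper's body (75 mm by 189 mm) begins 69 mm behind the grasp point.
Start: joints at [-1.536, 0.158, 1.597, -0, 1.386, -0.21], TCP at [0.139, -0.558, 0.215] pointing down, gripper open.
Joint ranges: [-2.91, 2.91], [-0.94, 2.29], [0.18, 2.7], [-1.29, 4.43], [0.17, 2.64], [-3, 3]. Speed limits (rad/s): [2.57, 2.57, 3.14, 3.14, 3.14, 3.14].

## Interface

Orientations are given as [roll, pitch, yaw] about the fixed x, y, z axes, in that order (R = Rz(yaw) Ry(pitch) Rx(roll)).
In Python, from rig import manip, optics gives the robot as it stands. The module is installed in compiled form; this text tells all that it offers.
- The arm moves only by the tool play_rows, never from a script. Its argument "moves" is a list of rows, each an object of numbers: "tx", "ty", "tz": the shift along the world's x, y, z as a fraction of full scale; "ax", "ay", "az": the turn, a rotation vector about the world's x, y, z as a fraction of full scale; "grip": the closure, from 0 (fully open) to 1 (shut). In form: [{"tx": .., "ty": .., "tz": .., "ax": .., "ay": .., "az": .., "grip": ..}, ...]. A call has 1 to 20 rows; each row is the pose to reach, as a shift and turn from the pose commanded when the call began; what a row does not reach only later rows make up. Full scale, the value 1, is 20 cm for a shift and pi/2 rad for a turn. A row lasts 1/10 s, in which the tool goes at most 50 mm and 8.59 degrees, less where a joint would pass 70% of its speed; a pose out of reach is approached as far as the arm can. A call with a number of a shift or a turn outside -1 to 1 is refused whole. A call with a gripper value outside its range is refused whole. The fingers move at their own pace and stop on an object; the grip force is fixed at half the most. Time passes only in rows, so rows that repeat a pose let the fingers close. It gives the time, the measured TCP pose, the force, the opening and the grip force at its end, in the units of the state.
- manip.state(): the state, without advancing time (a new reading comes with each control period).
- optics.get_image(name): name is "scene" or "top"; returns a dict with "pixels" (480x640x3 uint8, red, green, blue), "depth" (480x640 float32, m along the optical axis (not along the pixel's ray), 0 where there is no reading), "fx", "fy", "cx", "cy" (pixels), "view" (4x4, takes a point from world to camera coordinates). Camera axes: x right, y up, looking along -z (the intrinsics and any distortion apply to the point x, -y, -z); pixel columns grow to the right and rows downward; lengths in m; the calibration is good to about 2 mm. A picture is of the moment at which its call begins.
- manip.hand_in(): hands the job in; it is judged then, once.
The state is a dict: "t": time; "joint_positions": joint angles; "qd": joint speeds; "effort": joint torques, N m; "tool_pos": TCP position; "ee_rot": TCP orientation; "ft_force": force on the tool from outside, world axes, zero at the start; "torque": the same for the moment, N m; "gripper_width": finger opening in m; "gripper_force": force on a finger pad.
Only numpy, scipy, OpenCV 4.12 (cv2) and the standard library are available. Lean on these libraries where they do the work, as an engineer would, in place of code of your own. Each camera call takes 0.05 s, during which the arm holds its last target. There are 200 camera calls.

## Task

Four thick pieces of coloured glass and four round white pattern boards lie about the soldering bench: lay each piece flat on the board that shows its own shape, in the middle of the drawn outline and turned the same way as it. Glass chips, so set every piece down gently rather than dropping it, and leave the flux jar and the copper foil roll where they are.

Things in the scene. Friction and masses are not known exactly. Their poses are not given: they have to be found in the camera images.
- glass_disc_center (a point): centre of the loose amber-orange round disc, a piece of thick slab glass: 52 mm in diameter, 25 mm thick (this point is 12.5 mm above its underside), about 0.13 kg, lying flat on the bench, z axis up, any yaw
- glass_square_center (a point): centre of the loose blue square, a piece of thick slab glass: 46 x 46 mm, sides along its x and y axes, 25 mm thick (this point is 12.5 mm above its underside), about 0.13 kg, lying flat on the bench, z axis up, any yaw
- glass_bar_center (a point): centre of the loose red straight bar, a piece of thick slab glass: 84 mm along its x axis, 24 mm across (y), 25 mm thick (this point is 12.5 mm above its underside), about 0.13 kg, lying flat on the bench, z axis up, any yaw
- glass_hex_center (a point): centre of the loose green long hexagon with a point at each end, a piece of thick slab glass: 76 mm from point to point along its x axis, 36 mm across (y); the two straight parallel flanks along x are 40 mm long, 25 mm thick (this point is 12.5 mm above its underside), about 0.13 kg, lying flat on the bench, z axis up, any yaw
- board_disc: fixed white round pattern board, 112 mm in diameter and 4 mm thick, with a grey outline figure edged in black drawn on it: a circle; the board's yaw does not matter; the figure lies in the middle of the board, its grey inside 3 mm larger all round than the glass piece (amber-orange round disc). Origin at the centre of the board's underside (bench level; top face 4 mm above), any yaw
- board_square: fixed white round pattern board, 112 mm in diameter and 4 mm thick, with a grey outline figure edged in black drawn on it: a square, sides along the board's x and y axes; the figure lies in the middle of the board, its grey inside 3 mm larger all round than the glass piece (blue square). Origin at the centre of the board's underside (bench level; top face 4 mm above), any yaw
- board_bar: fixed white round pattern board, 112 mm in diameter and 4 mm thick, with a grey outline figure edged in black drawn on it: a long narrow rectangle, long side along the board's x axis; the figure lies in the middle of the board, its grey inside 3 mm larger all round than the glass piece (red straight bar). Origin at the centre of the board's underside (bench level; top face 4 mm above), any yaw
- board_hex: fixed white round pattern board, 112 mm in diameter and 4 mm thick, with a grey outline figure edged in black drawn on it: a long hexagon, its points along the board's x axis; the figure lies in the middle of the board, its grey inside 3 mm larger all round than the glass piece (green long hexagon with a point at each end). Origin at the centre of the board's underside (bench level; top face 4 mm above), any yaw
- flux_jar_center (a point): centre of a loose amber jar with a white lid, 53 mm in diameter, 46 mm tall, standing on the bench (point 23 mm up); to be left alone
- foil_roll_center (a point): centre of a loose copper ring-shaped roll of foil, 68 mm in diameter, 14 mm high, lying on the bench (point 7 mm up); to be left alone

How it is judged:
By the outcome, as a careful person would: the job done as asked, in the order asked, and still so for the second after the job is handed in, with the robot touching nothing.
It also fails if it takes over 115 s, if anything falls off the work surface, if the arm or the gripper's body presses on something with over 40 N, if the wrist force passes 120 N, or if a joint passes its speed limit or range.

## Working session

There is one attempt and no reset: what is moved stays moved. The work goes in short steps, Python scripts to look and compute and a tool call to move; the robot and the scene stay as the last step left them, time stands still between calls to the robot, and variables do not carry over. Pictures are saved under pics/ and viewed, at most 14 in all, crops included, and the job is handed in when it is done.

Besides the shell and the picture viewer there is one more tool, called after "Request:" as a command line: name --argument value ..., lists and objects as JSON in quotes. play_rows: Moves the arm, as the interface text tells. Its arguments: {"type":"object","properties":{"moves":{"type":"array"}},"required":["moves"]}

```bash
mkdir -p pics
python3 - <<'E'
from rig import manip, optics
import cv2, numpy as np
for n in("top","scene"):
    d=optics.get_image(n); cv2.imwrite(f"pics/{n}0.png",d["pixels"][:,:,::-1]); np.savez(f"{n}0.npz",**d)
    print(n,[k for k in d],d["fx"],d["fy"],d["cx"],d["cy"],np.round(d["view"],4).tolist())
print(manip.state())
E
```

```text
top ['pixels', 'depth', 'fx', 'fy', 'cx', 'cy', 'view'] 511.9584899530669 511.9584899530669 319.1221196270348 231.96218189802443 [[0.0034, -1.0, 0.0028, 0.0091], [0.9976, 0.0035, 0.0686, -0.5154], [-0.0686, 0.0026, 0.9976, -1.1918], [0.0, 0.0, 0.0, 1.0]]
scene ['pixels', 'depth', 'fx', 'fy', 'cx', 'cy', 'view'] 501.6799857857526 501.6799857857526 321.51712564824436 233.83195308167382 [[0.5654, 0.8248, -0.0073, -0.2935], [-0.6465, 0.4487, 0.617, 0.3191], [0.5122, -0.3441, 0.7869, -1.582], [0.0, 0.0, 0.0, 1.0]]
{'t': 0.1, 'joint_positions': array([-1.53610842e+00,  1.58932654e-01,  1.59803945e+00, -2.22708457e-05,
        1.38620487e+00, -2.10107757e-01]), 'qd': array([ 2.37702719e-04, -3.50777999e-03, -2.16215627e-03, -6.23620853e-05,
        1.49424398e-03,  6.82601718e-04]), 'effort': array([ 3.69272111e-04, -3.86504459e+01, -3.22959030e+01,  7.03951693e-02,
        3.39452340e-02, -4.39200915e-05]), 'tool_pos': array([ 0.13930507, -0.55731801,  0.21378084]), 'ee_rot': array([-3.14003861e+00, -3.09030390e-04,  2.44799529e-01]), 'ft_force': array([ 0.78205777, -0.24628781, -0.42229273]), 'torque': array([-0.04064557,  0.02504396,  0.00031262]), 'gripper_force': 0.0, 'gripper_width': 0.09182516367480711}
```

View pics/top0.png

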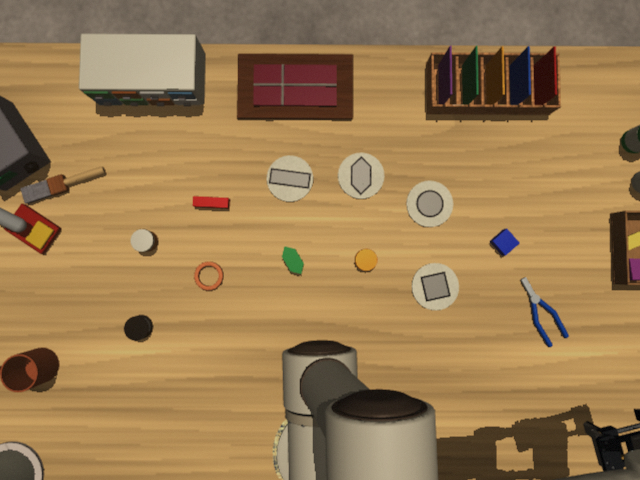

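View pics/scene0.png

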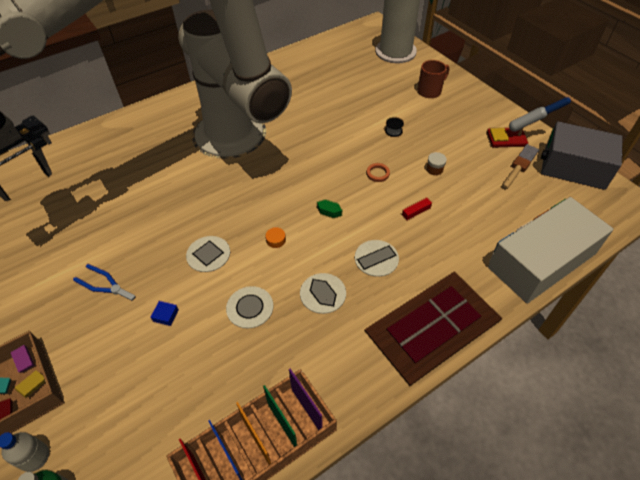

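The top view shows the pieces: red bar (211,203), green hex (292,261), amber disc (366,260) and blue square (505,242). The boards are bar (290,178), hex (361,176), disc (430,204) and square (436,287). The jar (144,241) and foil roll (208,276) are on the left. The scene view shows the same layout, so next I'll measure from both views.

```bash
cat > h.py <<'E'
import numpy as np, cv2
from rig import manip, optics
def rays(d,uv):
    uv=np.asarray(uv,float); R=d["view"][:3,:3]; t=d["view"][:3,3]
    c=np.c_[(uv[:,0]-d["cx"])/d["fx"],-(uv[:,1]-d["cy"])/d["fy"],-np.ones(len(uv))]
    return -R.T@t, c@R, c
def plane(d,uv,z):
    o,r,_=rays(d,uv); return (o+r*((z-o[2])/r[:,2])[:,None])[:,:2]
def proj(d,p):
    c=d["view"][:3,:3]@np.asarray(p,float)+d["view"][:3,3]
    return d["cx"]+d["fx"]*c[0]/-c[2], d["cy"]-d["fy"]*c[1]/-c[2]
def xyz(d,uv):
    o,r,_=rays(d,uv); uv=np.asarray(uv,int); return o+r*d["depth"][uv[:,1],uv[:,0]][:,None]
HUE={"disc":(8,25),"square":(110,130),"bar":(0,5),"hex":(45,85)}
def comp(m,near=None):
    n,l,s,c=cv2.connectedComponentsWithStats(m.astype(np.uint8),connectivity=8)
    ok=[i for i in range(1,n) if s[i,4]>60]
    return l,ok,s,c
def rectang(p):
    (c,(w,h),a)=cv2.minAreaRect((p*1000).astype(np.float32)); 
    if w<h: w,h,a=h,w,a+90
    return np.array(c),w,h,a
def inert(p):
    q=p-p.mean(0); w,v=np.linalg.eigh(q.T@q); return np.degrees(np.arctan2(v[1,1],v[0,1]))%180
def pieces(d,near):
    hsv=cv2.cvtColor(d["pixels"],cv2.COLOR_RGB2HSV); out={}
    for k,(a,b) in HUE.items():
        u,v=proj(d,[*near[k],.0125])
        m=(hsv[...,0]>=a)&(hsv[...,0]<=b)&(hsv[...,1]>150)&(hsv[...,2]>40)
        yy,xx=np.nonzero(m); s=np.hypot(xx-u,yy-v)<32; yy,xx=yy[s],xx[s]
        uv=np.c_[xx,yy]; P=xyz(d,uv); out[k]=(uv,P)
    return out
def boards(d,near):
    g=d["pixels"].astype(int); out={}
    mn,mx=g.min(2),g.max(2)
    for k in near:
        u,v=proj(d,[*near[k],.004]); yy,xx=np.mgrid[:480,:640]
        w=np.hypot(xx-u,yy-v)<40
        wm=w&(mx-mn<28)&(mn>140)
        l,ok,s,c=comp(wm); i=max(ok,key=lambda i:s[i,4])
        cn,_=cv2.findContours((l==i).astype(np.uint8),cv2.RETR_CCOMP,cv2.CHAIN_APPROX_NONE)
        cn=sorted(cn,key=cv2.contourArea); out[k]=(cn[-1][:,0],cn[-2][:,0])
    return out
E
python3 - <<'E'
from h import *
for n in("top","scene"):
    d=dict(np.load(n+"0.npz")); 
    T=dict(np.load("top0.npz"))
    pk=dict(zip(("bar","hex","disc","square"),plane(T,[(211,203),(292,261),(366,260),(505,242)],.0125)))
    bk=dict(zip(("bar","hex","disc","square"),plane(T,[(290,178),(361,176),(430,204),(436,287)],.004)))
    print(n)
    for k,(uv,P) in pieces(d,pk).items():
        z=P[:,2]; t=z>.021
        Q=plane(d,uv[t],.025); c,w,h,a=rectang(Q)
        print(k,len(uv),t.sum(),"z",np.round(np.percentile(z,[5,50,95]),4),"mean",np.round(Q.mean(0)*1000,1),"depthmean",np.round(P[t,:2].mean(0)*1000,1),"rect",np.round(c,1),round(w,1),round(h,1),round(a%180,1),"inert",round(inert(Q),1))
    for k,(o,i) in boards(d,bk).items():
        O=plane(d,o,.004); I=plane(d,i,.004); m=np.zeros((480,640),np.uint8)
        (e,ax,_)=cv2.fitEllipse((O*1000).astype(np.float32))
        c,w,h,a=rectang(I); cv2.fillPoly(m,[i],1); y,x=np.nonzero(m); F=plane(d,np.c_[x,y],.004)
        print("B",k,"ell",np.round(e,1),np.round(ax,1),"rect",np.round(c,1),round(w,1),round(h,1),round(a%180,1),"mean",np.round(F.mean(0)*1000,1),"inert",round(inert(F),1))
    print({k:np.round(xyz(d,[np.round(proj(d,[*bk[k],.004]))])[0]*1000,1) for k in bk})
E
```

```text
top
disc 423 372 z [0.0015 0.0252 0.0296] mean [452.  -99.4] depthmean [451.9 -99. ] rect [451.9 -99. ] 49.8 49.5 135.0 inert 52.5
square 369 345 z [0.0208 0.0253 0.0291] mean [ 494.3 -426. ] depthmean [ 493.9 -423.3] rect [ 494.3 -425.9] 45.5 44.1 40.5 inert 19.5
bar 355 325 z [0.0177 0.0259 0.0297] mean [585.8 267.2] depthmean [584.7 265.2] rect [585.7 267.3] 83.4 22.2 87.3 inert 87.2
hex 1 1 z [0.0278 0.0278 0.0278] mean [444.3  78.8] depthmean [444.2  78.6] rect [444.3  78.8] 0.0 0.0 0.0 inert 90.0Traceback (most recent call last):
  File "<stdin>", line 12, in <module>
  File "h.py", line 40, in boards
    l,ok,s,c=comp(wm); i=max(ok,key=lambda i:s[i,4])
                         ~~~^^^^^^^^^^^^^^^^^^^^^^^^
ValueError: max() iterable argument is empty
```

Run:
```python
from h import *
d=dict(np.load("top0.npz")); h=cv2.cvtColor(d["pixels"],cv2.COLOR_RGB2HSV)
for u,v in [(292,261),(296,266),(286,251),(361,158),(345,176),(361,176),(345,185),(415,204),(430,204),(430,185),(275,190),(436,287)]: print((u,v),d["pixels"][v,u],h[v,u])
print(np.round(np.sort(xyz(d,[(u,v) for u in range(500,511,2) for v in range(237,248,2)])[:,2]),3))
```

```text
(292, 261) [ 56 130  61] [ 62 145 130]
(296, 266) [ 55 130  62] [ 63 147 130]
(286, 251) [ 60 133  64] [ 62 140 133]
(361, 158) [102  95  81] [ 20  53 102]
(345, 176) [191 180 150] [ 22  55 191]
(361, 176) [167 156 136] [ 19  47 167]
(345, 185) [193 182 151] [ 22  55 193]
(415, 204) [173 162 133] [ 22  59 173]
(430, 204) [154 144 125] [ 20  48 154]
(430, 185) [194 183 150] [ 23  58 194]
(275, 190) [195 184 152] [ 22  56 195]
(436, 287) [143 132 117] [ 17  46 143]
[0.021 0.021 0.022 0.022 0.022 0.022 0.023 0.023 0.023 0.023 0.023 0.023
 0.023 0.023 0.024 0.024 0.024 0.024 0.024 0.024 0.025 0.025 0.025 0.026
 0.026 0.026 0.026 0.027 0.027 0.027 0.028 0.028 0.028 0.028 0.029 0.03 ]
```

```bash
python3 - <<'E'
s=open("h.py").read()
i=s.index("def boards"); s=s[:i].replace("[...,1]>150","[...,1]>115")+'''def boards(d,near):
    hsv=cv2.cvtColor(d["pixels"],cv2.COLOR_RGB2HSV); out={}; yy,xx=np.mgrid[:480,:640]
    for k in near:
        u,v=proj(d,[*near[k],.004])
        l,ok,s,c=comp((np.hypot(xx-u,yy-v)<40)&((hsv[...,1]<85)|(hsv[...,2]<90)))
        i=l==max(ok,key=lambda i:s[i,4])
        cn,_=cv2.findContours(i.astype(np.uint8),cv2.RETR_EXTERNAL,cv2.CHAIN_APPROX_NONE)
        o=max(cn,key=cv2.contourArea)[:,0]
        f=np.zeros((480,640),np.uint8); cv2.fillPoly(f,[o],1); f=cv2.erode(f,np.ones((5,5)))>0
        V=hsv[...,2]; w=np.percentile(V[f],80)
        l,ok,s,c=comp(f&(V<.89*w)); j=(l==max(ok,key=lambda i:s[i,4])).astype(np.uint8)
        j=cv2.morphologyEx(j,cv2.MORPH_CLOSE,np.ones((3,3)))
        y,x=np.nonzero(j); out[k]=(o,np.c_[x,y])
    return out
def report(n,d,pk,bk):
    print(n)
    for k,(uv,P) in pieces(d,pk).items():
        z=P[:,2]; t=z>.0175
        Q=plane(d,uv[t],.025); c,w,h,a=rectang(Q)
        print(k,len(uv),t.sum(),"z",np.round(np.percentile(z,[5,50,95]),4),"mean",np.round(Q.mean(0)*1000,1),"rect",np.round(c,1),round(w,1),round(h,1),round(a%180,1),"inert",round(inert(Q),1))
    for k,(o,i) in boards(d,bk).items():
        O=plane(d,o,.004); F=plane(d,i,.004)
        (e,ax,_)=cv2.fitEllipse((O*1000).astype(np.float32)); c,w,h,a=rectang(F)
        print("B",k,"ell",np.round(e,1),np.round(ax,1),"rect",np.round(c,1),round(w,1),round(h,1),round(a%180,1),"mean",np.round(F.mean(0)*1000,1),"inert",round(inert(F),1))
'''
open("h.py","w").write(s)
E
python3 - <<'E'
from h import *
T=dict(np.load("top0.npz"))
pk=dict(zip(("bar","hex","disc","square"),plane(T,[(211,203),(292,261),(366,260),(505,242)],.0125)))
bk=dict(zip(("bar","hex","disc","square"),plane(T,[(290,178),(361,176),(430,204),(436,287)],.004)))
for n in("top","scene"): report(n,dict(np.load(n+"0.npz")),pk,bk)
E
```

```text
top
disc 3205 394 z [-0.0031  0.001   0.0262] mean [451.6 -99.7] rect [ 430.  -100.5] 130.2 95.2 92.5 inert 86.3
square 386 379 z [0.0194 0.0252 0.029 ] mean [ 494.2 -425.5] rect [ 494.1 -425.3] 46.3 45.7 40.7 inert 63.6
bar 355 338 z [0.0177 0.0259 0.0297] mean [585.5 267.2] rect [585.4 267.3] 83.3 22.7 87.6 inert 87.3
hex 370 354 z [0.021  0.0256 0.0296] mean [449.9  73.3] rect [449.9  73.3] 70.7 33.7 31.3 inert 32.3
B bar ell [645.9  82.6] [108.9 109.9] rect [646.2  82.4] 99.4 41.2 82.3 mean [646.3  82.7] inert 82.8
B hex ell [653.5 -88.7] [108.9 110.1] rect [653.1 -88.4] 94.9 50.6 180.0 mean [653.7 -88.4] inert 179.6
B disc ell [ 586.  -253.6] [108.7 110.1] rect [ 587.  -253.8] 67.0 65.9 134.9 mean [ 586.2 -253.4] inert 22.4
B square ell [ 388.4 -264.4] [109.2 109.9] rect [ 388.4 -264.6] 63.3 63.1 102.6 mean [ 388.4 -264.7] inert 59.2
scene
disc 3220 290 z [-0.0032  0.0006  0.0246] mean [ 453.3 -101.4] rect [ 462.1 -121.2] 153.8 111.2 30.5 inert 1.7
square 427 352 z [0.0087 0.024  0.0278] mean [ 497.9 -428.3] rect [ 497.7 -428.1] 46.6 45.9 41.6 inert 14.2
bar 187 137 z [0.0073 0.0239 0.0282] mean [587.7 265.9] rect [589.  265.6] 84.1 25.6 87.1 inert 87.0
hex 246 222 z [0.0128 0.0245 0.0288] mean [452.8  71.1] rect [452.4  72.3] 69.5 38.8 21.8 inert 26.8
B bar ell [646.2  81.6] [108.7 109.4] rect [645.8  81.7] 95.5 42.2 82.5 mean [645.9  81.1] inert 81.7
B hex ell [654.4 -89.5] [108.7 109.2] rect [653.5 -88.9] 71.9 69.5 134.4 mean [653.9 -89.3] inert 177.3
B disc ell [ 587.2 -254.4] [108.4 109.2] rect [ 586.6 -254.7] 67.7 67.2 145.3 mean [ 586.6 -254.3] inert 151.7
B square ell [ 389.7 -265.3] [108.7 109.6] rect [ 388.8 -265.2] 63.8 63.5 12.9 mean [ 389.  -265.5] inert 5.9
```

Request:
play_rows --moves '[{"tx": 1,"ty": 0.5,"tz": -0.3,"az": 0.3,"grip": 0},{"tx": 1,"ty": 0.5,"tz": -0.3,"az": 0.3,"grip": 0},{"tx": 1,"ty": 0.5,"tz": -0.3,"az": 0.3,"grip": 0},{"tx": 1,"ty": 0.5,"tz": -0.3,"az": 0.3,"grip": 0},{"tx": 1,"ty": 0.5,"tz": -0.3,"az": 0.3,"grip": 0},{"tx": 1,"ty": 0.5,"tz": -0.3,"az": 0.3,"grip": 0}]'

```text
invalid input at $.moves[0]: expected keys tx, ty, tz, ax, ay, az, grip
```

Request:
play_rows --moves '[{"tx": 0.777,"ty": 0.16,"tz": -0.1,"az": 0,"grip": 0},{"tx": 0.777,"ty": 0.16,"tz": -0.1,"az": 0,"grip": 0},{"tx": 0.777,"ty": 0.16,"tz": -0.1,"az": 0,"grip": 0},{"tx": 0.777,"ty": 0.16,"tz": -0.1,"az": 0,"grip": 0},{"tx": 0.777,"ty": 0.16,"tz": -0.1,"az": 0,"grip": 0},{"tx": 0.777,"ty": 0.16,"tz": -0.1,"az": 0,"grip": 0},{"tx": 0.777,"ty": 0.16,"tz": -0.1,"az": 0,"grip": 0}]'

```text
invalid input at $.moves[0]: expected keys tx, ty, tz, ax, ay, az, grip
```

```bash
cat >> h.py <<'E'
def delta(x,y,z,psi):
    s=manip.state(); p=s["tool_pos"]; r=s["ee_rot"]; a=(psi-np.degrees(r[2])+90)%180-90
    print("t",round(s["t"],2),"pos",np.round(p*1000,1),"rot",np.round(np.degrees(r),2),"j6",round(s["joint_positions"][5],2),"w",round(s["gripper_width"],4),"gf",round(s["gripper_force"],1))
    print("T",np.round((np.array([x,y,z])/1000-p)/.2,4),"az",round(a/90,4))
E
python3 -c "
from h import *
delta(494.4,-425.7,4,40.9)"
```

```text
t 0.1 pos [ 139.3 -557.3  213.8] rot [-1.7991e+02 -2.0000e-02  1.4030e+01] j6 -0.21 w 0.0918 gf 0.0
T [ 1.7755  0.6581 -1.0489] az 0.2986
```

All keys are required, so I'll include them.

Request:
play_rows --moves '[{"tx": 1,"ty": 0.5,"tz": -0.3,"ax": 0,"ay": 0,"az": 0.3,"grip": 0},{"tx": 1,"ty": 0.5,"tz": -0.3,"ax": 0,"ay": 0,"az": 0.3,"grip": 0},{"tx": 1,"ty": 0.5,"tz": -0.3,"ax": 0,"ay": 0,"az": 0.3,"grip": 0},{"tx": 1,"ty": 0.5,"tz": -0.3,"ax": 0,"ay": 0,"az": 0.3,"grip": 0},{"tx": 1,"ty": 0.5,"tz": -0.3,"ax": 0,"ay": 0,"az": 0.3,"grip": 0},{"tx": 1,"ty": 0.5,"tz": -0.3,"ax": 0,"ay": 0,"az": 0.3,"grip": 0}]'

```text
t: 0.7
tool_pos: [0.3417, -0.4544, 0.1525]
ee_rot: [-3.138, -0.002, 0.721]
ft_force: [-0.5, 1.0, -0.4]
gripper_width: 0.0921
gripper_force: 0.0
```

Request:
play_rows --moves '[{"tx": 0.777,"ty": 0.16,"tz": -0.1,"ax": 0,"ay": 0,"az": 0,"grip": 0},{"tx": 0.777,"ty": 0.16,"tz": -0.1,"ax": 0,"ay": 0,"az": 0,"grip": 0},{"tx": 0.777,"ty": 0.16,"tz": -0.1,"ax": 0,"ay": 0,"az": 0,"grip": 0},{"tx": 0.777,"ty": 0.16,"tz": -0.1,"ax": 0,"ay": 0,"az": 0,"grip": 0},{"tx": 0.777,"ty": 0.16,"tz": -0.1,"ax": 0,"ay": 0,"az": 0,"grip": 0},{"tx": 0.777,"ty": 0.16,"tz": -0.1,"ax": 0,"ay": 0,"az": 0,"grip": 0},{"tx": 0.777,"ty": 0.16,"tz": -0.1,"ax": 0,"ay": 0,"az": 0,"grip": 0}]'

```text
t: 1.4
tool_pos: [0.4932, -0.4269, 0.135]
ee_rot: [3.141, 0.0, 0.714]
ft_force: [0.3, -0.0, 0.5]
gripper_width: 0.0918
gripper_force: 0.0
```

```bash
python3 -c "
from h import *
delta(494.4,-425.7,4,40.9)"
```

```text
t 1.4 pos [ 493.2 -426.9  135. ] rot [1.7999e+02 3.0000e-02 4.0910e+01] j6 -0.04 w 0.0918 gf 0.0
T [ 0.0062  0.0062 -0.6551] az -0.0001
```

Request:
play_rows --moves '[{"tx": 0.005,"ty": 0.005,"tz": -0.2,"ax": 0,"ay": 0,"az": 0,"grip": 0},{"tx": 0.005,"ty": 0.005,"tz": -0.4,"ax": 0,"ay": 0,"az": 0,"grip": 0},{"tx": 0.005,"ty": 0.005,"tz": -0.55,"ax": 0,"ay": 0,"az": 0,"grip": 0},{"tx": 0.005,"ty": 0.005,"tz": -0.62,"ax": 0,"ay": 0,"az": 0,"grip": 0},{"tx": 0.005,"ty": 0.005,"tz": -0.65,"ax": 0,"ay": 0,"az": 0,"grip": 0},{"tx": 0.005,"ty": 0.005,"tz": -0.65,"ax": 0,"ay": 0,"az": 0,"grip": 0},{"tx": 0.005,"ty": 0.005,"tz": -0.65,"ax": 0,"ay": 0,"az": 0,"grip": 0},{"tx": 0.005,"ty": 0.005,"tz": -0.65,"ax": 0,"ay": 0,"az": 0,"grip": 0}]'

```text
t: 2.2
tool_pos: [0.4967, -0.4261, 0.0067]
ee_rot: [3.138, 0.0, 0.716]
ft_force: [-0.3, -0.1, 0.3]
gripper_width: 0.0917
gripper_force: 0.0
```

Request:
play_rows --moves '[{"tx": 0,"ty": 0,"tz": 0,"ax": 0,"ay": 0,"az": 0,"grip": 0.5},{"tx": 0,"ty": 0,"tz": 0,"ax": 0,"ay": 0,"az": 0,"grip": 0.7},{"tx": 0,"ty": 0,"tz": 0,"ax": 0,"ay": 0,"az": 0,"grip": 1},{"tx": 0,"ty": 0,"tz": 0,"ax": 0,"ay": 0,"az": 0,"grip": 1},{"tx": 0,"ty": 0,"tz": 0,"ax": 0,"ay": 0,"az": 0,"grip": 1},{"tx": 0,"ty": 0,"tz": 0,"ax": 0,"ay": 0,"az": 0,"grip": 1},{"tx": 0,"ty": 0,"tz": 0,"ax": 0,"ay": 0,"az": 0,"grip": 1},{"tx": 0,"ty": 0,"tz": 0,"ax": 0,"ay": 0,"az": 0,"grip": 1},{"tx": 0,"ty": 0,"tz": 0,"ax": 0,"ay": 0,"az": 0,"grip": 1},{"tx": 0,"ty": 0,"tz": 0,"ax": 0,"ay": 0,"az": 0,"grip": 1},{"tx": 0,"ty": 0,"tz": 0,"ax": 0,"ay": 0,"az": 0,"grip": 1},{"tx": 0,"ty": 0,"tz": 0,"ax": 0,"ay": 0,"az": 0,"grip": 1}]'

```text
t: 3.4
tool_pos: [0.4957, -0.4248, 0.0046]
ee_rot: [-3.142, 0.0, 0.716]
ft_force: [0.5, 0.2, -0.3]
gripper_width: 0.0458
gripper_force: 30.0
```

```bash
python3 -c "
from h import *
delta(388.5,-264.7,10,12.8)"
```

```text
t 3.4 pos [ 495.7 -424.8    4.6] rot [-180.      0.     41.02] j6 -0.04 w 0.0458 gf 30.0
T [-0.5361  0.8007  0.0271] az -0.3136
```

Request:
play_rows --moves '[{"tx": 0,"ty": 0,"tz": 0.03,"ax": 0,"ay": 0,"az": 0,"grip": 1},{"tx": 0,"ty": 0,"tz": 0.1,"ax": 0,"ay": 0,"az": 0,"grip": 1},{"tx": 0,"ty": 0,"tz": 0.2,"ax": 0,"ay": 0,"az": 0,"grip": 1},{"tx": 0,"ty": 0,"tz": 0.3,"ax": 0,"ay": 0,"az": 0,"grip": 1},{"tx": -0.05,"ty": 0.08,"tz": 0.35,"ax": 0,"ay": 0,"az": -0.03,"grip": 1},{"tx": -0.12,"ty": 0.18,"tz": 0.35,"ax": 0,"ay": 0,"az": -0.08,"grip": 1},{"tx": -0.2,"ty": 0.3,"tz": 0.35,"ax": 0,"ay": 0,"az": -0.13,"grip": 1},{"tx": -0.28,"ty": 0.42,"tz": 0.35,"ax": 0,"ay": 0,"az": -0.18,"grip": 1},{"tx": -0.36,"ty": 0.54,"tz": 0.35,"ax": 0,"ay": 0,"az": -0.23,"grip": 1},{"tx": -0.44,"ty": 0.66,"tz": 0.35,"ax": 0,"ay": 0,"az": -0.28,"grip": 1},{"tx": -0.5,"ty": 0.75,"tz": 0.35,"ax": 0,"ay": 0,"az": -0.31,"grip": 1},{"tx": -0.525,"ty": 0.79,"tz": 0.32,"ax": 0,"ay": 0,"az": -0.3136,"grip": 1},{"tx": -0.5345,"ty": 0.8015,"tz": 0.25,"ax": 0,"ay": 0,"az": -0.3136,"grip": 1},{"tx": -0.5345,"ty": 0.8015,"tz": 0.16,"ax": 0,"ay": 0,"az": -0.3136,"grip": 1},{"tx": -0.5345,"ty": 0.8015,"tz": 0.09,"ax": 0,"ay": 0,"az": -0.3136,"grip": 1},{"tx": -0.5345,"ty": 0.8015,"tz": 0.05,"ax": 0,"ay": 0,"az": -0.3136,"grip": 1},{"tx": -0.5345,"ty": 0.8015,"tz": 0.035,"ax": 0,"ay": 0,"az": -0.3136,"grip": 1},{"tx": -0.5345,"ty": 0.8015,"tz": 0.028,"ax": 0,"ay": 0,"az": -0.3136,"grip": 1},{"tx": -0.5345,"ty": 0.8015,"tz": 0.024,"ax": 0,"ay": 0,"az": -0.3136,"grip": 1},{"tx": -0.5345,"ty": 0.8015,"tz": 0.021,"ax": 0,"ay": 0,"az": -0.3136,"grip": 1}]'

```text
t: 5.4
tool_pos: [0.3892, -0.265, 0.0094]
ee_rot: [3.141, -0.001, 0.224]
ft_force: [-0.6, 0.7, -1.5]
gripper_width: 0.0455
gripper_force: 30.0
```

Request:
play_rows --moves '[{"tx": 0,"ty": 0,"tz": 0,"ax": 0,"ay": 0,"az": 0,"grip": 1},{"tx": 0,"ty": 0,"tz": -0.001,"ax": 0,"ay": 0,"az": 0,"grip": 1},{"tx": 0,"ty": 0,"tz": -0.001,"ax": 0,"ay": 0,"az": 0,"grip": 1}]'

```text
t: 5.7
tool_pos: [0.3889, -0.2646, 0.0087]
ee_rot: [3.141, -0.0, 0.223]
ft_force: [0.5, 0.4, -1.2]
gripper_width: 0.0455
gripper_force: 30.0
```

```bash
python3 -c "
from h import *
delta(388.5,-264.7,9,12.8); print(manip.state()['ft_force'])"
```

```text
t 5.7 pos [ 388.9 -264.6    8.7] rot [ 1.7999e+02 -1.0000e-02  1.2800e+01] j6 0.49 w 0.0455 gf 30.0
T [-0.002  -0.0004  0.0014] az -0.0
[ 0.50872424  0.36642784 -1.15019399]
```

Request:
play_rows --moves '[{"tx": 0,"ty": 0,"tz": -0.001,"ax": 0,"ay": 0,"az": 0,"grip": 1},{"tx": 0,"ty": 0,"tz": -0.002,"ax": 0,"ay": 0,"az": 0,"grip": 1},{"tx": 0,"ty": 0,"tz": -0.003,"ax": 0,"ay": 0,"az": 0,"grip": 1},{"tx": 0,"ty": 0,"tz": -0.003,"ax": 0,"ay": 0,"az": 0,"grip": 1}]'

```text
t: 6.1
tool_pos: [0.3889, -0.2646, 0.0085]
ee_rot: [-3.141, 0.0, 0.224]
ft_force: [-2.0, 2.0, 5.1]
gripper_width: 0.0456
gripper_force: 30.0
```

Request:
play_rows --moves '[{"tx": 0,"ty": 0,"tz": 0,"ax": 0,"ay": 0,"az": 0,"grip": 0.45},{"tx": 0,"ty": 0,"tz": 0,"ax": 0,"ay": 0,"az": 0,"grip": 0.4},{"tx": 0,"ty": 0,"tz": 0,"ax": 0,"ay": 0,"az": 0,"grip": 0.2},{"tx": 0,"ty": 0,"tz": 0,"ax": 0,"ay": 0,"az": 0,"grip": 0},{"tx": 0,"ty": 0,"tz": 0,"ax": 0,"ay": 0,"az": 0,"grip": 0},{"tx": 0,"ty": 0,"tz": 0.02,"ax": 0,"ay": 0,"az": 0,"grip": 0},{"tx": 0,"ty": 0,"tz": 0.1,"ax": 0,"ay": 0,"az": 0,"grip": 0},{"tx": 0,"ty": 0,"tz": 0.25,"ax": 0,"ay": 0,"az": 0,"grip": 0},{"tx": 0,"ty": 0,"tz": 0.45,"ax": 0,"ay": 0,"az": 0,"grip": 0},{"tx": 0.06,"ty": 0.15,"tz": 0.45,"ax": 0,"ay": 0,"az": 0,"grip": 0},{"tx": 0.14,"ty": 0.35,"tz": 0.45,"ax": 0,"ay": 0,"az": 0,"grip": 0},{"tx": 0.22,"ty": 0.57,"tz": 0.45,"ax": 0,"ay": 0,"az": 0,"grip": 0},{"tx": 0.28,"ty": 0.75,"tz": 0.45,"ax": 0,"ay": 0,"az": 0,"grip": 0},{"tx": 0.3175,"ty": 0.826,"tz": 0.45,"ax": 0,"ay": 0,"az": 0,"grip": 0},{"tx": 0.3175,"ty": 0.826,"tz": 0.45,"ax": 0,"ay": 0,"az": 0,"grip": 0},{"tx": 0.3175,"ty": 0.826,"tz": 0.45,"ax": 0,"ay": 0,"az": 0,"grip": 0}]'

```text
t: 7.7
tool_pos: [0.4523, -0.0996, 0.0982]
ee_rot: [3.141, 0.0, 0.224]
ft_force: [0.3, -0.1, -0.3]
gripper_width: 0.0919
gripper_force: 0.0
```

```bash
sed -i 's/"disc":(8,25)/"disc":(12,20)/; s/>115)/>(150 if k=="disc" else 115))/' h.py
python3 - <<'E'
from h import *
delta(452,-99.5,5,12.8)
for n in("top","scene"):
    d=optics.get_image(n); cv2.imwrite(f"pics/{n}1.png",d["pixels"][:,:,::-1])
    uv,P=pieces(d,{k:(.3885,-.2647) for k in HUE})["square"]
    t=P[:,2]>.02; Q=plane(d,uv[t],.029); c,w,h,a=rectang(Q); print(n,t.sum(),np.median(P[t,2]),c,w,h,a,Q.mean(0))
E
```

```text
t 7.7 pos [452.3 -99.6  98.2] rot [179.97   0.    12.85] j6 0.87 w 0.0919 gf 0.0
T [-0.0016  0.0005 -0.466 ] az -0.0006
top 394 0.02925124163813253 [ 385.81750488 -263.4234314 ] 46.92900466918945 45.509788513183594 102.62323665618896 [ 0.38585863 -0.26349241]
scene 275 0.02871424323890559 [ 392.84072876 -265.54144287] 53.455196380615234 46.2120246887207 13.114017486572266 [ 0.39030022 -0.26621489]
```

View pics/top1.png

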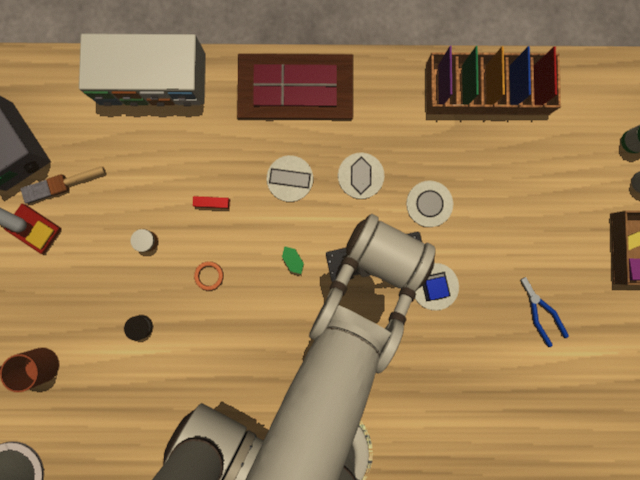

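Run:
```python
import cv2,numpy as np
a=cv2.imread("pics/top1.png")[257:317,406:466]; b=cv2.imread("pics/scene1.png")[224:284,178:238]
cv2.imwrite("pics/crop1.png",np.hstack([cv2.resize(x,(400,400),interpolation=cv2.INTER_NEAREST) for x in(a,b)]))
```

```text
(no output)
```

View pics/crop1.png

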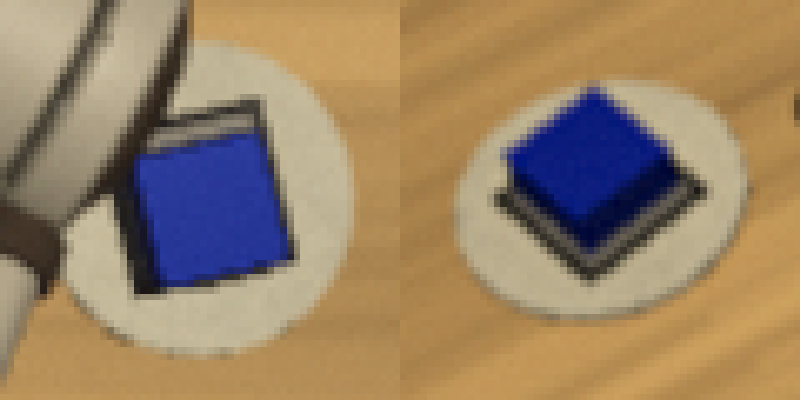

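The square sits about 2.5 mm toward −x: in the crop, the gap at the top is wider than parallax explains. I'll re-centre it with a gentle squeeze in the perpendicular direction at the board centre.

Request:
play_rows --moves '[{"tx": -0.316,"ty": -0.8275,"tz": 0,"ax": 0,"ay": 0,"az": 1,"grip": 0},{"tx": -0.316,"ty": -0.8275,"tz": 0,"ax": 0,"ay": 0,"az": 1,"grip": 0},{"tx": -0.316,"ty": -0.8275,"tz": 0,"ax": 0,"ay": 0,"az": 1,"grip": 0},{"tx": -0.316,"ty": -0.8275,"tz": 0,"ax": 0,"ay": 0,"az": 1,"grip": 0},{"tx": -0.316,"ty": -0.8275,"tz": 0,"ax": 0,"ay": 0,"az": 1,"grip": 0},{"tx": -0.316,"ty": -0.8275,"tz": 0,"ax": 0,"ay": 0,"az": 1,"grip": 0},{"tx": -0.316,"ty": -0.8275,"tz": 0,"ax": 0,"ay": 0,"az": 1,"grip": 0},{"tx": -0.316,"ty": -0.8275,"tz": 0,"ax": 0,"ay": 0,"az": 1,"grip": 0},{"tx": -0.316,"ty": -0.8275,"tz": 0,"ax": 0,"ay": 0,"az": 1,"grip": 0},{"tx": -0.316,"ty": -0.8275,"tz": 0,"ax": 0,"ay": 0,"az": 1,"grip": 0},{"tx": -0.316,"ty": -0.8275,"tz": 0,"ax": 0,"ay": 0,"az": 1,"grip": 0},{"tx": -0.316,"ty": -0.8275,"tz": 0,"ax": 0,"ay": 0,"az": 1,"grip": 0},{"tx": -0.316,"ty": -0.8275,"tz": -0.15,"ax": 0,"ay": 0,"az": 1,"grip": 0},{"tx": -0.316,"ty": -0.8275,"tz": -0.3,"ax": 0,"ay": 0,"az": 1,"grip": 0},{"tx": -0.316,"ty": -0.8275,"tz": -0.4,"ax": 0,"ay": 0,"az": 1,"grip": 0},{"tx": -0.316,"ty": -0.8275,"tz": -0.43,"ax": 0,"ay": 0,"az": 1,"grip": 0},{"tx": -0.316,"ty": -0.8275,"tz": -0.447,"ax": 0,"ay": 0,"az": 1,"grip": 0},{"tx": -0.316,"ty": -0.8275,"tz": -0.447,"ax": 0,"ay": 0,"az": 1,"grip": 0}]'

```text
t: 9.6
tool_pos: [0.3894, -0.2655, 0.0092]
ee_rot: [3.141, 0.001, 1.793]
ft_force: [-0.4, -0.0, -0.1]
gripper_width: 0.0919
gripper_force: 0.0
```

Request:
play_rows --moves '[{"tx": 0,"ty": 0,"tz": 0,"ax": 0,"ay": 0,"az": 0,"grip": 0.2},{"tx": 0,"ty": 0,"tz": 0,"ax": 0,"ay": 0,"az": 0,"grip": 0.35},{"tx": 0,"ty": 0,"tz": 0,"ax": 0,"ay": 0,"az": 0,"grip": 0.4},{"tx": 0,"ty": 0,"tz": 0,"ax": 0,"ay": 0,"az": 0,"grip": 0.43},{"tx": 0,"ty": 0,"tz": 0,"ax": 0,"ay": 0,"az": 0,"grip": 0.46},{"tx": 0,"ty": 0,"tz": 0,"ax": 0,"ay": 0,"az": 0,"grip": 0.49},{"tx": 0,"ty": 0,"tz": 0,"ax": 0,"ay": 0,"az": 0,"grip": 0.52},{"tx": 0,"ty": 0,"tz": 0,"ax": 0,"ay": 0,"az": 0,"grip": 0.55},{"tx": 0,"ty": 0,"tz": 0,"ax": 0,"ay": 0,"az": 0,"grip": 0.55}]'

```text
t: 10.5
tool_pos: [0.389, -0.2649, 0.0086]
ee_rot: [-3.141, -0.0, 1.794]
ft_force: [-1.6, -0.1, 1.0]
gripper_width: 0.0455
gripper_force: 30.0
```

Request:
play_rows --moves '[{"tx": 0,"ty": 0,"tz": 0,"ax": 0,"ay": 0,"az": 0,"grip": 0.45},{"tx": 0,"ty": 0,"tz": 0,"ax": 0,"ay": 0,"az": 0,"grip": 0.4},{"tx": 0,"ty": 0,"tz": 0,"ax": 0,"ay": 0,"az": 0,"grip": 0},{"tx": 0,"ty": 0,"tz": 0,"ax": 0,"ay": 0,"az": 0,"grip": 0},{"tx": 0,"ty": 0,"tz": 0,"ax": 0,"ay": 0,"az": 0,"grip": 0},{"tx": 0,"ty": 0,"tz": 0.02,"ax": 0,"ay": 0,"az": 0,"grip": 0},{"tx": 0,"ty": 0,"tz": 0.1,"ax": 0,"ay": 0,"az": 0,"grip": 0},{"tx": 0,"ty": 0,"tz": 0.25,"ax": 0,"ay": 0,"az": 0,"grip": 0},{"tx": 0,"ty": 0,"tz": 0.45,"ax": 0,"ay": 0,"az": 0,"grip": 0},{"tx": 0.316,"ty": 0.8275,"tz": 0.45,"ax": 0,"ay": 0,"az": 0,"grip": 0},{"tx": 0.316,"ty": 0.8275,"tz": 0.45,"ax": 0,"ay": 0,"az": 0,"grip": 0},{"tx": 0.316,"ty": 0.8275,"tz": 0.45,"ax": 0,"ay": 0,"az": 0,"grip": 0},{"tx": 0.316,"ty": 0.8275,"tz": 0.45,"ax": 0,"ay": 0,"az": 0,"grip": 0},{"tx": 0.316,"ty": 0.8275,"tz": 0.45,"ax": 0,"ay": 0,"az": 0,"grip": 0},{"tx": 0.316,"ty": 0.8275,"tz": 0.45,"ax": 0,"ay": 0,"az": 0,"grip": 0}]'

```text
t: 12.0
tool_pos: [0.4524, -0.0993, 0.0988]
ee_rot: [-3.142, 0.001, 1.796]
ft_force: [0.3, -0.7, -0.4]
gripper_width: 0.0919
gripper_force: 0.0
```

Run:
```python
from h import *
delta(452,-99.5,5,102.8); C=[]
for n,(r,c) in dict(top=(257,406),scene=(224,178)).items():
    d=optics.get_image(n); C.append(cv2.resize(d["pixels"][r:r+60,c:c+60,::-1],(400,400),interpolation=0))
    uv,P=pieces(d,{k:(.3885,-.2647) for k in HUE})["square"]
    t=P[:,2]>.02; Q=plane(d,uv[t],.029); c,w,h,a=rectang(Q); print(n,t.sum(),np.median(P[t,2]),c,w,h,a,Q.mean(0))
cv2.imwrite("pics/crop2.png",np.hstack(C))
```

```text
t 12.0 pos [452.4 -99.3  98.8] rot [-1.8000e+02  3.0000e-02  1.0289e+02] j6 -0.7 w 0.0919 gf 0.0
T [-0.002  -0.0011 -0.469 ] az -0.001
top 391 0.02932590000355173 [ 390.32165527 -262.61611938] 46.95616912841797 45.31343460083008 104.07668209075928 [ 0.39019928 -0.26284419]
scene 277 0.02878559062625019 [ 395.18048096 -265.19866943] 49.321773529052734 46.476585388183594 12.929868698120117 [ 0.39449488 -0.26496031]
```

View pics/crop2.png

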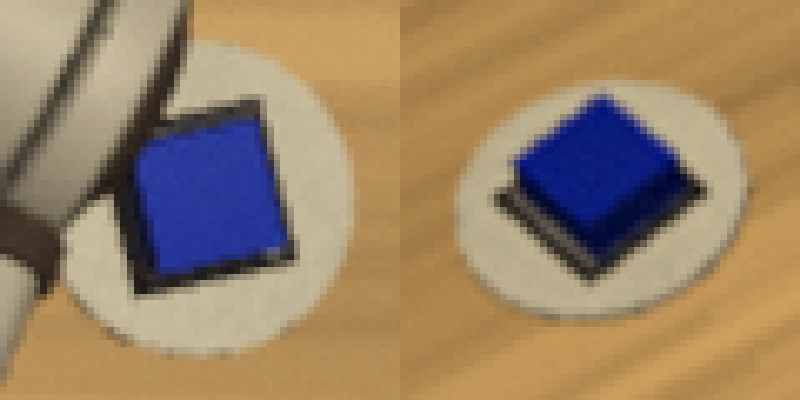

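```bash
cat >> h.py <<'E'
def face(d,k,near,z):
    "top face only, by brightness: centre (mm), size, angle"
    uv,P=pieces(d,{q:near for q in HUE})[k]; V=d["pixels"].max(2)[uv[:,1],uv[:,0]].astype(float)
    m=np.median(V[P[:,2]>z-.003]); t=(V>.8*m)&(P[:,2]>z-.01)
    g=np.zeros((480,640),np.uint8); g[uv[t,1],uv[t,0]]=1
    l,ok,s,c=comp(g); j=(l==max(ok,key=lambda i:s[i,4])).astype(np.uint8)
    y,x=np.nonzero(cv2.morphologyEx(j,cv2.MORPH_CLOSE,np.ones((3,3)))); Q=plane(d,np.c_[x,y],z); c,w,h,a=rectang(Q)
    return np.round(Q.mean(0)*1000,1),np.round(c,1),round(w,1),round(h,1),round(a,1),"in",round(inert(Q),1),len(x)
E
python3 - <<'E'
from h import *
for n in("top","scene"):
    d=dict(np.load(n+"0.npz")); e=optics.get_image(n); np.savez(n+"2.npz",**e)
    print(n,"now",face(e,"square",(.3885,-.2647),.029),"start",face(d,"square",(.4945,-.426),.025))
    for k,p in dict(disc=(.452,-.0995),bar=(.5855,.267),hex=(.45,.073)).items(): print(k,face(d,k,p,.025))
E
```

```text
top now (array([ 390.4, -263.5]), array([ 390.7, -263. ]), 44.5, 43.6, 13.4, 'in', np.float64(159.4), 357) start (array([ 494. , -427.2]), array([ 494. , -427.1]), 43.9, 43.1, 41.1, 'in', np.float64(39.5), 345)
disc (array([451.9, -99.4]), array([ 453. , -100.2]), 49.2, 49.1, 89.9, 'in', np.float64(115.2), 377)
bar (array([586.1, 268.3]), array([585.9, 268.3]), 80.4, 21.3, 90.2, 'in', np.float64(87.6), 315)
hex (array([449.9,  73.3]), array([449.9,  73.3]), 70.7, 33.7, 31.3, 'in', np.float64(32.3), 354)
scene now (array([ 391.6, -264.3]), array([ 391.6, -264.1]), 42.8, 42.8, 12.9, 'in', np.float64(63.1), 234) start (array([ 495.8, -428.2]), array([ 495.5, -428.2]), 43.3, 43.2, 41.7, 'in', np.float64(60.9), 311)
disc (array([450.6, -99.4]), array([ 450.3, -100.2]), 49.7, 49.3, 148.2, 'in', np.float64(118.3), 248)
bar (array([586. , 268.4]), array([586.4, 268. ]), 79.7, 20.0, 87.1, 'in', np.float64(86.7), 172)
hex (array([450.4,  72.6]), array([451.,  73.]), 68.3, 32.1, 33.3, 'in', np.float64(31.1), 186)
```

Both cameras agree on the top face. The square is now about (+2.2, +1.0) mm off the figure, which also gives the arm-to-camera offset. I'll re-grip it, shift by that amount, and use the same offset for the other pieces.

Request:
play_rows --moves '[{"tx": -0.316,"ty": -0.8275,"tz": 0,"ax": 0,"ay": 0,"az": 0,"grip": 0},{"tx": -0.316,"ty": -0.8275,"tz": 0,"ax": 0,"ay": 0,"az": 0,"grip": 0},{"tx": -0.316,"ty": -0.8275,"tz": 0,"ax": 0,"ay": 0,"az": 0,"grip": 0},{"tx": -0.316,"ty": -0.8275,"tz": 0,"ax": 0,"ay": 0,"az": 0,"grip": 0},{"tx": -0.316,"ty": -0.8275,"tz": 0,"ax": 0,"ay": 0,"az": 0,"grip": 0},{"tx": -0.316,"ty": -0.8275,"tz": 0,"ax": 0,"ay": 0,"az": 0,"grip": 0},{"tx": -0.316,"ty": -0.8275,"tz": -0.15,"ax": 0,"ay": 0,"az": 0,"grip": 0},{"tx": -0.316,"ty": -0.8275,"tz": -0.3,"ax": 0,"ay": 0,"az": 0,"grip": 0},{"tx": -0.316,"ty": -0.8275,"tz": -0.4,"ax": 0,"ay": 0,"az": 0,"grip": 0},{"tx": -0.316,"ty": -0.8275,"tz": -0.44,"ax": 0,"ay": 0,"az": 0,"grip": 0},{"tx": -0.316,"ty": -0.8275,"tz": -0.45,"ax": 0,"ay": 0,"az": 0,"grip": 0},{"tx": -0.316,"ty": -0.8275,"tz": -0.45,"ax": 0,"ay": 0,"az": 0,"grip": 0.35},{"tx": -0.316,"ty": -0.8275,"tz": -0.45,"ax": 0,"ay": 0,"az": 0,"grip": 0.45},{"tx": -0.316,"ty": -0.8275,"tz": -0.45,"ax": 0,"ay": 0,"az": 0,"grip": 0.48},{"tx": -0.316,"ty": -0.8275,"tz": -0.45,"ax": 0,"ay": 0,"az": 0,"grip": 0.55},{"tx": -0.316,"ty": -0.8275,"tz": -0.45,"ax": 0,"ay": 0,"az": 0,"grip": 1},{"tx": -0.316,"ty": -0.8275,"tz": -0.45,"ax": 0,"ay": 0,"az": 0,"grip": 1},{"tx": -0.316,"ty": -0.8275,"tz": -0.45,"ax": 0,"ay": 0,"az": 0,"grip": 1}]'

```text
t: 14.0
tool_pos: [0.3892, -0.265, 0.0088]
ee_rot: [3.142, 0.0, 1.794]
ft_force: [0.1, 0.6, 1.6]
gripper_width: 0.0457
gripper_force: 30.0
```

Request:
play_rows --moves '[{"tx": 0,"ty": 0,"tz": 0.005,"ax": 0,"ay": 0,"az": 0,"grip": 1},{"tx": 0,"ty": 0,"tz": 0.01,"ax": 0,"ay": 0,"az": 0,"grip": 1},{"tx": -0.006,"ty": -0.003,"tz": 0.01,"ax": 0,"ay": 0,"az": 0,"grip": 1},{"tx": -0.011,"ty": -0.005,"tz": 0.01,"ax": 0,"ay": 0,"az": 0,"grip": 1},{"tx": -0.011,"ty": -0.005,"tz": 0.01,"ax": 0,"ay": 0,"az": 0,"grip": 1},{"tx": -0.011,"ty": -0.005,"tz": 0.006,"ax": 0,"ay": 0,"az": 0,"grip": 1},{"tx": -0.011,"ty": -0.005,"tz": 0.003,"ax": 0,"ay": 0,"az": 0,"grip": 1},{"tx": -0.011,"ty": -0.005,"tz": 0.001,"ax": 0,"ay": 0,"az": 0,"grip": 1},{"tx": -0.011,"ty": -0.005,"tz": 0,"ax": 0,"ay": 0,"az": 0,"grip": 1},{"tx": -0.011,"ty": -0.005,"tz": -0.001,"ax": 0,"ay": 0,"az": 0,"grip": 1},{"tx": -0.011,"ty": -0.005,"tz": -0.001,"ax": 0,"ay": 0,"az": 0,"grip": 1}]'

```text
t: 15.1
tool_pos: [0.3869, -0.2658, 0.0088]
ee_rot: [-3.141, -0.0, 1.794]
ft_force: [-2.7, 1.8, 5.6]
gripper_width: 0.0456
gripper_force: 30.0
```

Request:
play_rows --moves '[{"tx": 0,"ty": 0,"tz": 0,"ax": 0,"ay": 0,"az": 0,"grip": 0.45},{"tx": 0,"ty": 0,"tz": 0,"ax": 0,"ay": 0,"az": 0,"grip": 0.4},{"tx": 0,"ty": 0,"tz": 0,"ax": 0,"ay": 0,"az": 0,"grip": 0},{"tx": 0,"ty": 0,"tz": 0,"ax": 0,"ay": 0,"az": 0,"grip": 0},{"tx": 0,"ty": 0,"tz": 0,"ax": 0,"ay": 0,"az": 0,"grip": 0},{"tx": 0,"ty": 0,"tz": 0.02,"ax": 0,"ay": 0,"az": 0,"grip": 0},{"tx": 0,"ty": 0,"tz": 0.1,"ax": 0,"ay": 0,"az": 0,"grip": 0},{"tx": 0,"ty": 0,"tz": 0.25,"ax": 0,"ay": 0,"az": 0,"grip": 0},{"tx": 0,"ty": 0,"tz": 0.45,"ax": 0,"ay": 0,"az": 0,"grip": 0},{"tx": 0.3135,"ty": 0.828,"tz": 0.45,"ax": 0,"ay": 0,"az": 0,"grip": 0},{"tx": 0.3135,"ty": 0.828,"tz": 0.45,"ax": 0,"ay": 0,"az": 0,"grip": 0},{"tx": 0.3135,"ty": 0.828,"tz": 0.45,"ax": 0,"ay": 0,"az": 0,"grip": 0},{"tx": 0.3135,"ty": 0.828,"tz": 0.45,"ax": 0,"ay": 0,"az": 0,"grip": 0},{"tx": 0.3135,"ty": 0.828,"tz": 0.45,"ax": 0,"ay": 0,"az": 0,"grip": 0},{"tx": 0.3135,"ty": 0.828,"tz": 0.45,"ax": 0,"ay": 0,"az": 0,"grip": 0}]'

```text
t: 16.6
tool_pos: [0.4497, -0.1002, 0.0986]
ee_rot: [3.142, 0.001, 1.796]
ft_force: [-0.2, -0.3, 0.5]
gripper_width: 0.092
gripper_force: 0.0
```

Run:
```python
from h import *
for n in("top","scene"):
    e=optics.get_image(n); print(n,"now",face(e,"square",(.3885,-.2647),.029))
print(manip.state()["tool_pos"])
```

```text
top now (array([ 388.1, -264.4]), array([ 388.6, -263.9]), 44.3, 43.9, 12.6, 'in', np.float64(151.2), 355)
scene now (array([ 389.6, -265.1]), array([ 389.5, -264.9]), 42.7, 42.1, 102.9, 'in', np.float64(95.2), 230)
[ 0.44951951 -0.10121499  0.09856406]
```

Request:
play_rows --moves '[{"tx": 0,"ty": 0,"tz": -0.2,"ax": 0,"ay": 0,"az": 0,"grip": 0},{"tx": 0,"ty": 0,"tz": -0.35,"ax": 0,"ay": 0,"az": 0,"grip": 0},{"tx": 0,"ty": 0,"tz": -0.44,"ax": 0,"ay": 0,"az": 0,"grip": 0},{"tx": 0,"ty": 0,"tz": -0.469,"ax": 0,"ay": 0,"az": 0,"grip": 0},{"tx": 0,"ty": 0,"tz": -0.469,"ax": 0,"ay": 0,"az": 0,"grip": 0},{"tx": 0,"ty": 0,"tz": -0.469,"ax": 0,"ay": 0,"az": 0,"grip": 0.2},{"tx": 0,"ty": 0,"tz": -0.469,"ax": 0,"ay": 0,"az": 0,"grip": 0.3},{"tx": 0,"ty": 0,"tz": -0.469,"ax": 0,"ay": 0,"az": 0,"grip": 0.36},{"tx": 0,"ty": 0,"tz": -0.469,"ax": 0,"ay": 0,"az": 0,"grip": 0.4},{"tx": 0,"ty": 0,"tz": -0.469,"ax": 0,"ay": 0,"az": 0,"grip": 0.43},{"tx": 0,"ty": 0,"tz": -0.469,"ax": 0,"ay": 0,"az": 0,"grip": 0.46},{"tx": 0,"ty": 0,"tz": -0.469,"ax": 0,"ay": 0,"az": 0,"grip": 0.5},{"tx": 0,"ty": 0,"tz": -0.469,"ax": 0,"ay": 0,"az": 0,"grip": 0.5},{"tx": 0,"ty": 0,"tz": -0.469,"ax": 0,"ay": 0,"az": 0,"grip": 0.4},{"tx": 0,"ty": 0,"tz": -0.469,"ax": 0,"ay": 0,"az": 0,"grip": 0.2},{"tx": 0,"ty": 0,"tz": -0.469,"ax": 0,"ay": 0,"az": 0,"grip": 0},{"tx": 0,"ty": 0,"tz": -0.469,"ax": 0,"ay": 0,"az": 0,"grip": 0},{"tx": 0,"ty": 0,"tz": -0.469,"ax": 0,"ay": 0,"az": 0,"grip": 0}]'

```text
t: 18.5
tool_pos: [0.4495, -0.1002, 0.0045]
ee_rot: [-3.141, -0.0, 1.794]
ft_force: [0.2, -0.0, 0.1]
gripper_width: 0.085
gripper_force: 0.0
```

Request:
play_rows --moves '[{"tx": 0,"ty": 0,"tz": 0,"ax": 0,"ay": 0,"az": -1,"grip": 0},{"tx": 0,"ty": 0,"tz": 0,"ax": 0,"ay": 0,"az": -1,"grip": 0},{"tx": 0,"ty": 0,"tz": 0,"ax": 0,"ay": 0,"az": -1,"grip": 0},{"tx": 0,"ty": 0,"tz": 0,"ax": 0,"ay": 0,"az": -1,"grip": 0},{"tx": 0,"ty": 0,"tz": 0,"ax": 0,"ay": 0,"az": -1,"grip": 0},{"tx": 0,"ty": 0,"tz": 0,"ax": 0,"ay": 0,"az": -1,"grip": 0},{"tx": 0,"ty": 0,"tz": 0,"ax": 0,"ay": 0,"az": -1,"grip": 0},{"tx": 0,"ty": 0,"tz": 0,"ax": 0,"ay": 0,"az": -1,"grip": 0},{"tx": 0,"ty": 0,"tz": 0,"ax": 0,"ay": 0,"az": -1,"grip": 0},{"tx": 0,"ty": 0,"tz": 0,"ax": 0,"ay": 0,"az": -1,"grip": 0},{"tx": 0,"ty": 0,"tz": 0,"ax": 0,"ay": 0,"az": -1,"grip": 0},{"tx": 0,"ty": 0,"tz": 0,"ax": 0,"ay": 0,"az": -1,"grip": 0.1},{"tx": 0,"ty": 0,"tz": 0,"ax": 0,"ay": 0,"az": -1,"grip": 0.3},{"tx": 0,"ty": 0,"tz": 0,"ax": 0,"ay": 0,"az": -1,"grip": 0.38},{"tx": 0,"ty": 0,"tz": 0,"ax": 0,"ay": 0,"az": -1,"grip": 0.42},{"tx": 0,"ty": 0,"tz": 0,"ax": 0,"ay": 0,"az": -1,"grip": 0.46},{"tx": 0,"ty": 0,"tz": 0,"ax": 0,"ay": 0,"az": -1,"grip": 1},{"tx": 0,"ty": 0,"tz": 0,"ax": 0,"ay": 0,"az": -1,"grip": 1},{"tx": 0,"ty": 0,"tz": 0,"ax": 0,"ay": 0,"az": -1,"grip": 1}]'

```text
t: 20.4
tool_pos: [0.4496, -0.1002, 0.0046]
ee_rot: [3.142, 0.0, 0.224]
ft_force: [-0.0, -0.9, -0.5]
gripper_width: 0.0511
gripper_force: 30.0
```

Request:
play_rows --moves '[{"tx": 0,"ty": 0,"tz": 0.03,"ax": 0,"ay": 0,"az": 0,"grip": 1},{"tx": 0,"ty": 0,"tz": 0.1,"ax": 0,"ay": 0,"az": 0,"grip": 1},{"tx": 0,"ty": 0,"tz": 0.2,"ax": 0,"ay": 0,"az": 0,"grip": 1},{"tx": 0.03,"ty": -0.03,"tz": 0.3,"ax": 0,"ay": 0,"az": 0,"grip": 1},{"tx": 0.1,"ty": -0.11,"tz": 0.35,"ax": 0,"ay": 0,"az": 0,"grip": 1},{"tx": 0.2,"ty": -0.22,"tz": 0.35,"ax": 0,"ay": 0,"az": 0,"grip": 1},{"tx": 0.3,"ty": -0.34,"tz": 0.35,"ax": 0,"ay": 0,"az": 0,"grip": 1},{"tx": 0.4,"ty": -0.46,"tz": 0.35,"ax": 0,"ay": 0,"az": 0,"grip": 1},{"tx": 0.5,"ty": -0.58,"tz": 0.35,"ax": 0,"ay": 0,"az": 0,"grip": 1},{"tx": 0.6,"ty": -0.69,"tz": 0.35,"ax": 0,"ay": 0,"az": 0,"grip": 1},{"tx": 0.65,"ty": -0.75,"tz": 0.33,"ax": 0,"ay": 0,"az": 0,"grip": 1},{"tx": 0.6745,"ty": -0.7725,"tz": 0.26,"ax": 0,"ay": 0,"az": 0,"grip": 1},{"tx": 0.6745,"ty": -0.7725,"tz": 0.17,"ax": 0,"ay": 0,"az": 0,"grip": 1},{"tx": 0.6745,"ty": -0.7725,"tz": 0.09,"ax": 0,"ay": 0,"az": 0,"grip": 1},{"tx": 0.6745,"ty": -0.7725,"tz": 0.05,"ax": 0,"ay": 0,"az": 0,"grip": 1},{"tx": 0.6745,"ty": -0.7725,"tz": 0.035,"ax": 0,"ay": 0,"az": 0,"grip": 1},{"tx": 0.6745,"ty": -0.7725,"tz": 0.028,"ax": 0,"ay": 0,"az": 0,"grip": 1},{"tx": 0.6745,"ty": -0.7725,"tz": 0.024,"ax": 0,"ay": 0,"az": 0,"grip": 1},{"tx": 0.6745,"ty": -0.7725,"tz": 0.021,"ax": 0,"ay": 0,"az": 0,"grip": 1},{"tx": 0.6745,"ty": -0.7725,"tz": 0.019,"ax": 0,"ay": 0,"az": 0,"grip": 1}]'

```text
t: 22.4
tool_pos: [0.5849, -0.255, 0.009]
ee_rot: [3.141, -0.001, 0.223]
ft_force: [-0.7, -0.4, -1.7]
gripper_width: 0.0512
gripper_force: 30.0
```

Request:
play_rows --moves '[{"tx": 0,"ty": 0,"tz": -0.001,"ax": 0,"ay": 0,"az": 0,"grip": 1},{"tx": 0,"ty": 0,"tz": -0.002,"ax": 0,"ay": 0,"az": 0,"grip": 1},{"tx": 0,"ty": 0,"tz": -0.002,"ax": 0,"ay": 0,"az": 0,"grip": 1}]'

```text
t: 22.7
tool_pos: [0.5848, -0.2549, 0.0086]
ee_rot: [3.141, -0.0, 0.223]
ft_force: [-1.1, 1.0, 3.5]
gripper_width: 0.0512
gripper_force: 30.0
```

Request:
play_rows --moves '[{"tx": 0,"ty": 0,"tz": 0,"ax": 0,"ay": 0,"az": 0,"grip": 0.4},{"tx": 0,"ty": 0,"tz": 0,"ax": 0,"ay": 0,"az": 0,"grip": 0.3},{"tx": 0,"ty": 0,"tz": 0,"ax": 0,"ay": 0,"az": 0,"grip": 0},{"tx": 0,"ty": 0,"tz": 0,"ax": 0,"ay": 0,"az": 0,"grip": 0},{"tx": 0,"ty": 0,"tz": 0,"ax": 0,"ay": 0,"az": 0,"grip": 0},{"tx": 0,"ty": 0,"tz": 0.02,"ax": 0,"ay": 0,"az": 0,"grip": 0},{"tx": 0,"ty": 0,"tz": 0.1,"ax": 0,"ay": 0,"az": 0,"grip": 0},{"tx": 0,"ty": 0,"tz": 0.25,"ax": 0,"ay": 0,"az": 0,"grip": 0},{"tx": 0,"ty": 0,"tz": 0.45,"ax": 0,"ay": 0,"az": 0,"grip": 0},{"tx": -0.4,"ty": 0.9,"tz": 0.45,"ax": 0,"ay": 0,"az": 0.2133,"grip": 0},{"tx": -0.4,"ty": 0.9,"tz": 0.45,"ax": 0,"ay": 0,"az": 0.2133,"grip": 0},{"tx": -0.4,"ty": 0.9,"tz": 0.45,"ax": 0,"ay": 0,"az": 0.2133,"grip": 0},{"tx": -0.4,"ty": 0.9,"tz": 0.45,"ax": 0,"ay": 0,"az": 0.2133,"grip": 0},{"tx": -0.4,"ty": 0.9,"tz": 0.45,"ax": 0,"ay": 0,"az": 0.2133,"grip": 0},{"tx": -0.4,"ty": 0.9,"tz": 0.45,"ax": 0,"ay": 0,"az": 0.2133,"grip": 0}]'

```text
t: 24.2
tool_pos: [0.5051, -0.0744, 0.0994]
ee_rot: [3.139, -0.001, 0.56]
ft_force: [0.1, -0.3, -1.0]
gripper_width: 0.0921
gripper_force: 0.0
```

Request:
play_rows --moves '[{"tx": -0.281,"ty": 0.7345,"tz": 0,"ax": 0,"ay": 0,"az": 0,"grip": 0},{"tx": -0.281,"ty": 0.7345,"tz": 0,"ax": 0,"ay": 0,"az": 0,"grip": 0},{"tx": -0.281,"ty": 0.7345,"tz": 0,"ax": 0,"ay": 0,"az": 0,"grip": 0},{"tx": -0.281,"ty": 0.7345,"tz": 0,"ax": 0,"ay": 0,"az": 0,"grip": 0},{"tx": -0.281,"ty": 0.7345,"tz": 0,"ax": 0,"ay": 0,"az": 0,"grip": 0},{"tx": -0.281,"ty": 0.7345,"tz": 0,"ax": 0,"ay": 0,"az": 0,"grip": 0}]'

```text
t: 24.8
tool_pos: [0.45, 0.0707, 0.0988]
ee_rot: [3.14, -0.001, 0.557]
ft_force: [0.9, 0.1, -0.8]
gripper_width: 0.0917
gripper_force: 0.0
```

Run:
```python
from h import *
for n in("top","scene"):
    e=optics.get_image(n); print(n,"now",face(e,"disc",(.5864,-.254),.029))
delta(448,72,5,32)
```

```text
top now (array([ 586. , -253.5]), array([ 586.2, -254.3]), 47.5, 47.1, 179.4, 'in', np.float64(53.6), 351)
scene now (array([ 586.5, -253.9]), array([ 585.7, -253.7]), 48.0, 45.7, 55.3, 'in', np.float64(31.8), 313)
t 24.9 pos [449.6  70.5  98.4] rot [ 1.7994e+02 -4.0000e-02  3.1870e+01] j6 0.9 w 0.0918 gf 0.0
T [-0.008   0.0074 -0.4672] az 0.0015
```

Request:
play_rows --moves '[{"tx": 0,"ty": 0,"tz": -0.2,"ax": 0,"ay": 0,"az": 0,"grip": 0},{"tx": 0,"ty": 0,"tz": -0.35,"ax": 0,"ay": 0,"az": 0,"grip": 0},{"tx": 0,"ty": 0,"tz": -0.44,"ax": 0,"ay": 0,"az": 0,"grip": 0},{"tx": 0,"ty": 0,"tz": -0.467,"ax": 0,"ay": 0,"az": 0,"grip": 0},{"tx": 0,"ty": 0,"tz": -0.467,"ax": 0,"ay": 0,"az": 0,"grip": 0.1}]'

```text
t: 25.4
tool_pos: [0.4484, 0.0713, 0.0042]
ee_rot: [-3.141, 0.001, 0.557]
ft_force: [0.4, 0.1, -0.5]
gripper_width: 0.0858
gripper_force: 0.0
```

Run:
```python
from h import *
for _ in range(5): optics.get_image("top"); delta(448,72,5,32)
```

```text
t 25.45 pos [449.2  71.4   5.1] rot [ 1.7997e+02 -3.0000e-02  3.1930e+01] j6 0.9 w 0.0835 gf 0.0
T [-0.0058  0.0028 -0.0006] az 0.0007
t 25.5 pos [449.7  71.5   5.7] rot [ 1.7992e+02 -9.0000e-02  3.1950e+01] j6 0.9 w 0.0828 gf 0.0
T [-0.0084  0.0023 -0.0034] az 0.0005
t 25.55 pos [449.8  71.7   5.9] rot [ 1.7991e+02 -1.1000e-01  3.1970e+01] j6 0.9 w 0.0827 gf 0.0
T [-0.0089  0.0015 -0.0043] az 0.0004
t 25.6 pos [449.7  71.8   5.9] rot [ 1.799e+02 -1.200e-01  3.198e+01] j6 0.9 w 0.0824 gf 0.0
T [-0.0086  0.001  -0.0044] az 0.0002
t 25.65 pos [449.6  71.9   5.8] rot [ 1.7991e+02 -1.1000e-01  3.1990e+01] j6 0.9 w 0.0826 gf 0.0
T [-0.0079  0.0004 -0.0039] az 0.0001
```

Request:
play_rows --moves '[{"tx": 0,"ty": 0,"tz": 0,"ax": 0,"ay": 0,"az": 0,"grip": 0.3},{"tx": 0,"ty": 0,"tz": 0,"ax": 0,"ay": 0,"az": 0,"grip": 0.5},{"tx": 0,"ty": 0,"tz": 0,"ax": 0,"ay": 0,"az": 0,"grip": 0.55},{"tx": 0,"ty": 0,"tz": 0,"ax": 0,"ay": 0,"az": 0,"grip": 0.58},{"tx": 0,"ty": 0,"tz": 0,"ax": 0,"ay": 0,"az": 0,"grip": 0.62},{"tx": 0,"ty": 0,"tz": 0,"ax": 0,"ay": 0,"az": 0,"grip": 1},{"tx": 0,"ty": 0,"tz": 0,"ax": 0,"ay": 0,"az": 0,"grip": 1},{"tx": 0,"ty": 0,"tz": 0,"ax": 0,"ay": 0,"az": 0,"grip": 1},{"tx": 0,"ty": 0,"tz": 0,"ax": 0,"ay": 0,"az": 0,"grip": 1}]'

```text
t: 26.55
tool_pos: [0.4483, 0.0721, 0.0046]
ee_rot: [-3.142, 0.0, 0.558]
ft_force: [0.5, -0.8, -0.3]
gripper_width: 0.0359
gripper_force: 30.0
```

Run:
```python
from h import *
delta(651.4,-89.8,9.2,-.2)
```

```text
t 26.55 pos [448.3  72.1   4.6] rot [-180.    0.   32.] j6 0.9 w 0.0359 gf 30.0
T [ 1.0154 -0.8097  0.0232] az -0.3578
```

Request:
play_rows --moves '[{"tx": 0,"ty": 0,"tz": 0.03,"ax": 0,"ay": 0,"az": 0,"grip": 1},{"tx": 0,"ty": 0,"tz": 0.1,"ax": 0,"ay": 0,"az": 0,"grip": 1},{"tx": 0,"ty": 0,"tz": 0.2,"ax": 0,"ay": 0,"az": 0,"grip": 1},{"tx": 0.04,"ty": -0.03,"tz": 0.3,"ax": 0,"ay": 0,"az": -0.02,"grip": 1},{"tx": 0.12,"ty": -0.1,"tz": 0.35,"ax": 0,"ay": 0,"az": -0.06,"grip": 1},{"tx": 0.22,"ty": -0.18,"tz": 0.35,"ax": 0,"ay": 0,"az": -0.1,"grip": 1},{"tx": 0.34,"ty": -0.28,"tz": 0.35,"ax": 0,"ay": 0,"az": -0.15,"grip": 1},{"tx": 0.46,"ty": -0.38,"tz": 0.35,"ax": 0,"ay": 0,"az": -0.2,"grip": 1},{"tx": 0.58,"ty": -0.48,"tz": 0.35,"ax": 0,"ay": 0,"az": -0.25,"grip": 1},{"tx": 0.7,"ty": -0.58,"tz": 0.35,"ax": 0,"ay": 0,"az": -0.3,"grip": 1},{"tx": 0.82,"ty": -0.68,"tz": 0.35,"ax": 0,"ay": 0,"az": -0.34,"grip": 1},{"tx": 0.92,"ty": -0.76,"tz": 0.35,"ax": 0,"ay": 0,"az": -0.36,"grip": 1},{"tx": 0.98,"ty": -0.8,"tz": 0.35,"ax": 0,"ay": 0,"az": -0.36,"grip": 1},{"tx": 1,"ty": -0.8095,"tz": 0.35,"ax": 0,"ay": 0,"az": -0.36,"grip": 1},{"tx": 1,"ty": -0.8095,"tz": 0.35,"ax": 0,"ay": 0,"az": -0.36,"grip": 1}]'

```text
t: 28.05
tool_pos: [0.6482, -0.0897, 0.0744]
ee_rot: [-3.141, 0.001, -0.007]
ft_force: [0.0, -0.2, -2.3]
gripper_width: 0.0359
gripper_force: 30.0
```

Request:
play_rows --moves '[{"tx": 0.0175,"ty": 0,"tz": -0.04,"ax": 0,"ay": 0,"az": 0,"grip": 1},{"tx": 0.0175,"ty": 0,"tz": -0.12,"ax": 0,"ay": 0,"az": 0,"grip": 1},{"tx": 0.0175,"ty": 0,"tz": -0.2,"ax": 0,"ay": 0,"az": 0,"grip": 1},{"tx": 0.0175,"ty": 0,"tz": -0.27,"ax": 0,"ay": 0,"az": 0,"grip": 1},{"tx": 0.0175,"ty": 0,"tz": -0.3,"ax": 0,"ay": 0,"az": 0,"grip": 1},{"tx": 0.0175,"ty": 0,"tz": -0.315,"ax": 0,"ay": 0,"az": 0,"grip": 1},{"tx": 0.0175,"ty": 0,"tz": -0.322,"ax": 0,"ay": 0,"az": 0,"grip": 1},{"tx": 0.0175,"ty": 0,"tz": -0.326,"ax": 0,"ay": 0,"az": 0,"grip": 1},{"tx": 0.0175,"ty": 0,"tz": -0.329,"ax": 0,"ay": 0,"az": 0,"grip": 1},{"tx": 0.0175,"ty": 0,"tz": -0.331,"ax": 0,"ay": 0,"az": 0,"grip": 1},{"tx": 0.0175,"ty": 0,"tz": -0.332,"ax": 0,"ay": 0,"az": 0,"grip": 1},{"tx": 0.0175,"ty": 0,"tz": -0.333,"ax": 0,"ay": 0,"az": 0,"grip": 1},{"tx": 0.0175,"ty": 0,"tz": -0.333,"ax": 0,"ay": 0,"az": 0,"grip": 1}]'

```text
t: 29.35
tool_pos: [0.6521, -0.0898, 0.0086]
ee_rot: [3.141, -0.001, -0.007]
ft_force: [-0.9, -0.0, 2.0]
gripper_width: 0.0359
gripper_force: 30.0
```

Request:
play_rows --moves '[{"tx": 0,"ty": 0,"tz": 0,"ax": 0,"ay": 0,"az": 0,"grip": 0.57},{"tx": 0,"ty": 0,"tz": 0,"ax": 0,"ay": 0,"az": 0,"grip": 0.5},{"tx": 0,"ty": 0,"tz": 0,"ax": 0,"ay": 0,"az": 0,"grip": 0.2},{"tx": 0,"ty": 0,"tz": 0,"ax": 0,"ay": 0,"az": 0,"grip": 0.2},{"tx": 0,"ty": 0,"tz": 0,"ax": 0,"ay": 0,"az": 0,"grip": 0.2},{"tx": 0,"ty": 0,"tz": 0.02,"ax": 0,"ay": 0,"az": 0,"grip": 0.2},{"tx": 0,"ty": 0,"tz": 0.1,"ax": 0,"ay": 0,"az": 0,"grip": 0.2},{"tx": 0,"ty": 0,"tz": 0.25,"ax": 0,"ay": 0,"az": 0,"grip": 0.2},{"tx": 0,"ty": 0,"tz": 0.45,"ax": 0,"ay": 0,"az": 0,"grip": 0.2},{"tx": -0.17,"ty": 0.9,"tz": 0.45,"ax": 0,"ay": 0,"az": 0.5,"grip": 0},{"tx": -0.17,"ty": 0.9,"tz": 0.45,"ax": 0,"ay": 0,"az": 0.5,"grip": 0},{"tx": -0.17,"ty": 0.9,"tz": 0.45,"ax": 0,"ay": 0,"az": 0.5,"grip": 0},{"tx": -0.17,"ty": 0.9,"tz": 0.45,"ax": 0,"ay": 0,"az": 0.5,"grip": 0},{"tx": -0.17,"ty": 0.9,"tz": 0.45,"ax": 0,"ay": 0,"az": 0.5,"grip": 0},{"tx": -0.17,"ty": 0.9,"tz": 0.45,"ax": 0,"ay": 0,"az": 0.5,"grip": 0},{"tx": -0.17,"ty": 0.9,"tz": 0.45,"ax": 0,"ay": 0,"az": 0.5,"grip": 0},{"tx": -0.17,"ty": 0.9,"tz": 0.45,"ax": 0,"ay": 0,"az": 0.5,"grip": 0}]'

```text
t: 31.05
tool_pos: [0.6183, 0.0902, 0.0991]
ee_rot: [3.141, -0.001, 0.777]
ft_force: [-0.6, -0.1, -0.1]
gripper_width: 0.0919
gripper_force: 0.0
```

Request:
play_rows --moves '[{"tx": -0.1685,"ty": 0.886,"tz": 0,"ax": 0,"ay": 0,"az": 0.4733,"grip": 0},{"tx": -0.1685,"ty": 0.886,"tz": 0,"ax": 0,"ay": 0,"az": 0.4733,"grip": 0},{"tx": -0.1685,"ty": 0.886,"tz": 0,"ax": 0,"ay": 0,"az": 0.4733,"grip": 0},{"tx": -0.1685,"ty": 0.886,"tz": 0,"ax": 0,"ay": 0,"az": 0.4733,"grip": 0},{"tx": -0.1685,"ty": 0.886,"tz": 0,"ax": 0,"ay": 0,"az": 0.4733,"grip": 0},{"tx": -0.1685,"ty": 0.886,"tz": 0,"ax": 0,"ay": 0,"az": 0.4733,"grip": 0},{"tx": -0.1685,"ty": 0.886,"tz": 0,"ax": 0,"ay": 0,"az": 0.4733,"grip": 0},{"tx": -0.1685,"ty": 0.886,"tz": 0,"ax": 0,"ay": 0,"az": 0.4733,"grip": 0}]'

```text
t: 31.85
tool_pos: [0.5845, 0.2666, 0.0982]
ee_rot: [3.141, -0.0, 1.518]
ft_force: [0.1, 0.2, 0.8]
gripper_width: 0.0922
gripper_force: 0.0
```

Run:
```python
from h import *
for n in("top","scene"):
    e=optics.get_image(n); print(n,"now",face(e,"hex",(.6537,-.0889),.029))
delta(583.8,267.3,5,87.2)
```

```text
top now (array([653. , -88.8]), array([653.3, -89.8]), 69.1, 33.1, 179.9, 'in', np.float64(178.8), 334)
scene now (array([653.9, -89.4]), array([654. , -89.5]), 69.0, 33.1, 0.4, 'in', np.float64(0.5), 283)
t 31.95 pos [584.5 266.6  98.1] rot [180.    -0.    87.03] j6 0.29 w 0.0923 gf 0.0
T [-0.0034  0.0034 -0.4655] az 0.0019
```

Request:
play_rows --moves '[{"tx": 0,"ty": 0,"tz": -0.2,"ax": 0,"ay": 0,"az": 0,"grip": 0},{"tx": 0,"ty": 0,"tz": -0.35,"ax": 0,"ay": 0,"az": 0,"grip": 0},{"tx": 0,"ty": 0,"tz": -0.44,"ax": 0,"ay": 0,"az": 0,"grip": 0},{"tx": 0,"ty": 0,"tz": -0.467,"ax": 0,"ay": 0,"az": 0,"grip": 0},{"tx": 0,"ty": 0,"tz": -0.467,"ax": 0,"ay": 0,"az": 0,"grip": 0.2},{"tx": 0,"ty": 0,"tz": -0.467,"ax": 0,"ay": 0,"az": 0,"grip": 0.4},{"tx": 0,"ty": 0,"tz": -0.467,"ax": 0,"ay": 0,"az": 0,"grip": 0.6},{"tx": 0,"ty": 0,"tz": -0.467,"ax": 0,"ay": 0,"az": 0,"grip": 0.66},{"tx": 0,"ty": 0,"tz": -0.467,"ax": 0,"ay": 0,"az": 0,"grip": 0.7},{"tx": 0,"ty": 0,"tz": -0.467,"ax": 0,"ay": 0,"az": 0,"grip": 0.73},{"tx": 0,"ty": 0,"tz": -0.467,"ax": 0,"ay": 0,"az": 0,"grip": 0.76},{"tx": 0,"ty": 0,"tz": -0.467,"ax": 0,"ay": 0,"az": 0,"grip": 1},{"tx": 0,"ty": 0,"tz": -0.467,"ax": 0,"ay": 0,"az": 0,"grip": 1},{"tx": 0,"ty": 0,"tz": -0.467,"ax": 0,"ay": 0,"az": 0,"grip": 1},{"tx": 0,"ty": 0,"tz": -0.467,"ax": 0,"ay": 0,"az": 0,"grip": 1}]'

```text
t: 33.45
tool_pos: [0.5842, 0.2675, 0.0046]
ee_rot: [-3.142, -0.0, 1.522]
ft_force: [0.0, -0.3, -0.3]
gripper_width: 0.0236
gripper_force: 30.0
```

Request:
play_rows --moves '[{"tx": 0,"ty": 0,"tz": 0.03,"ax": 0,"ay": 0,"az": 0,"grip": 1},{"tx": 0,"ty": 0,"tz": 0.1,"ax": 0,"ay": 0,"az": 0,"grip": 1},{"tx": 0,"ty": 0,"tz": 0.2,"ax": 0,"ay": 0,"az": 0,"grip": 1},{"tx": 0.02,"ty": -0.05,"tz": 0.3,"ax": 0,"ay": 0,"az": 0,"grip": 1},{"tx": 0.05,"ty": -0.15,"tz": 0.35,"ax": 0,"ay": 0,"az": -0.02,"grip": 1},{"tx": 0.1,"ty": -0.3,"tz": 0.35,"ax": 0,"ay": 0,"az": -0.03,"grip": 1},{"tx": 0.15,"ty": -0.45,"tz": 0.35,"ax": 0,"ay": 0,"az": -0.04,"grip": 1},{"tx": 0.2,"ty": -0.6,"tz": 0.35,"ax": 0,"ay": 0,"az": -0.05,"grip": 1},{"tx": 0.25,"ty": -0.75,"tz": 0.35,"ax": 0,"ay": 0,"az": -0.0522,"grip": 1},{"tx": 0.29,"ty": -0.87,"tz": 0.35,"ax": 0,"ay": 0,"az": -0.0522,"grip": 1},{"tx": 0.3005,"ty": -0.931,"tz": 0.3,"ax": 0,"ay": 0,"az": -0.0522,"grip": 1},{"tx": 0.3005,"ty": -0.931,"tz": 0.22,"ax": 0,"ay": 0,"az": -0.0522,"grip": 1},{"tx": 0.3005,"ty": -0.931,"tz": 0.14,"ax": 0,"ay": 0,"az": -0.0522,"grip": 1},{"tx": 0.3005,"ty": -0.931,"tz": 0.08,"ax": 0,"ay": 0,"az": -0.0522,"grip": 1},{"tx": 0.3005,"ty": -0.931,"tz": 0.05,"ax": 0,"ay": 0,"az": -0.0522,"grip": 1},{"tx": 0.3005,"ty": -0.931,"tz": 0.035,"ax": 0,"ay": 0,"az": -0.0522,"grip": 1},{"tx": 0.3005,"ty": -0.931,"tz": 0.028,"ax": 0,"ay": 0,"az": -0.0522,"grip": 1},{"tx": 0.3005,"ty": -0.931,"tz": 0.024,"ax": 0,"ay": 0,"az": -0.0522,"grip": 1},{"tx": 0.3005,"ty": -0.931,"tz": 0.021,"ax": 0,"ay": 0,"az": -0.0522,"grip": 1},{"tx": 0.3005,"ty": -0.931,"tz": 0.019,"ax": 0,"ay": 0,"az": -0.0522,"grip": 1}]'

```text
t: 35.45
tool_pos: [0.6446, 0.0812, 0.0089]
ee_rot: [3.141, -0.0, 1.44]
ft_force: [-1.2, -0.2, -1.9]
gripper_width: 0.0237
gripper_force: 30.0
```

Request:
play_rows --moves '[{"tx": 0,"ty": 0,"tz": -0.001,"ax": 0,"ay": 0,"az": 0,"grip": 1},{"tx": 0,"ty": 0,"tz": -0.002,"ax": 0,"ay": 0,"az": 0,"grip": 1},{"tx": 0,"ty": 0,"tz": -0.002,"ax": 0,"ay": 0,"az": 0,"grip": 1}]'

```text
t: 35.75
tool_pos: [0.6445, 0.0812, 0.0086]
ee_rot: [3.141, -0.0, 1.44]
ft_force: [-1.4, -0.2, 3.0]
gripper_width: 0.0238
gripper_force: 30.0
```

Contact is gentle. I'll release, lift, and back the arm away toward the base at a clear spot near (0.45, 0).

Request:
play_rows --moves '[{"tx": 0,"ty": 0,"tz": 0,"ax": 0,"ay": 0,"az": 0,"grip": 0.7},{"tx": 0,"ty": 0,"tz": 0,"ax": 0,"ay": 0,"az": 0,"grip": 0.6},{"tx": 0,"ty": 0,"tz": 0,"ax": 0,"ay": 0,"az": 0,"grip": 0.3},{"tx": 0,"ty": 0,"tz": 0,"ax": 0,"ay": 0,"az": 0,"grip": 0.3},{"tx": 0,"ty": 0,"tz": 0,"ax": 0,"ay": 0,"az": 0,"grip": 0.3},{"tx": 0,"ty": 0,"tz": 0,"ax": 0,"ay": 0,"az": 0,"grip": 0.3},{"tx": 0,"ty": 0,"tz": 0.02,"ax": 0,"ay": 0,"az": 0,"grip": 0.3},{"tx": 0,"ty": 0,"tz": 0.1,"ax": 0,"ay": 0,"az": 0,"grip": 0.3},{"tx": 0,"ty": 0,"tz": 0.25,"ax": 0,"ay": 0,"az": 0,"grip": 0.3},{"tx": 0,"ty": 0,"tz": 0.45,"ax": 0,"ay": 0,"az": 0,"grip": 0.3},{"tx": -1,"ty": -0.2,"tz": 0.6,"ax": 0,"ay": 0,"az": 0,"grip": 0.3},{"tx": -1,"ty": -0.2,"tz": 0.6,"ax": 0,"ay": 0,"az": 0,"grip": 0.3},{"tx": -1,"ty": -0.2,"tz": 0.6,"ax": 0,"ay": 0,"az": 0,"grip": 0.3},{"tx": -1,"ty": -0.2,"tz": 0.6,"ax": 0,"ay": 0,"az": 0,"grip": 0.3},{"tx": -1,"ty": -0.2,"tz": 0.6,"ax": 0,"ay": 0,"az": 0,"grip": 0.3},{"tx": -1,"ty": -0.2,"tz": 0.6,"ax": 0,"ay": 0,"az": 0,"grip": 0.3},{"tx": -1,"ty": -0.2,"tz": 0.6,"ax": 0,"ay": 0,"az": 0,"grip": 0.3}]'

```text
t: 37.45
tool_pos: [0.446, 0.0411, 0.1294]
ee_rot: [3.138, 0.0, 1.44]
ft_force: [0.1, -1.0, 0.3]
gripper_width: 0.0644
gripper_force: 0.0
```

Run:
```python
from h import *
for n in("top","scene"):
    e=optics.get_image(n); cv2.imwrite(f"pics/{n}3.png",e["pixels"][:,:,::-1]); print(n)
    for k,p in dict(bar=(.646,.082),hex=(.6537,-.0889),disc=(.5864,-.254),square=(.3885,-.2647)).items(): print(k,face(e,k,p,.029))
```

```text
top
bar (array([645.7,  81.9]), array([645.6,  81.7]), 82.4, 21.0, 82.3, 'in', np.float64(82.4), 309)
hex (array([652.9, -88.9]), array([653.3, -89.8]), 69.1, 33.0, 179.9, 'in', np.float64(178.7), 334)
disc (array([ 586. , -253.5]), array([ 586.2, -254.3]), 47.5, 47.1, 179.4, 'in', np.float64(53.6), 351)
square (array([ 388.3, -264. ]), array([ 388.6, -263.9]), 44.3, 43.9, 12.6, 'in', np.float64(163.8), 361)
scene
bar (array([645. ,  78.9]), array([645.7,  81.4]), 81.9, 21.9, 82.3, 'in', np.float64(83.2), 207)
hex (array([654. , -89.4]), array([654. , -89.5]), 69.0, 33.1, 0.4, 'in', np.float64(0.6), 281)
disc (array([ 586.4, -253.9]), array([ 585.7, -253.7]), 48.0, 45.7, 55.3, 'in', np.float64(46.4), 312)
square (array([ 389.6, -265.1]), array([ 389.5, -264.9]), 42.7, 42.1, 102.9, 'in', np.float64(95.2), 230)
```

View pics/top3.png

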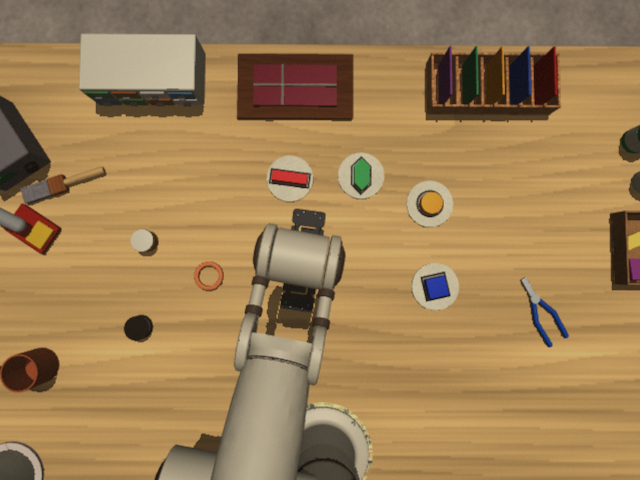

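The picture shows all four pieces on their own boards: bar (290,178), hex (361,176), disc (430,203) and square (436,287). Each is within about 1 mm and 1° of its outline. The jar (144,241) and foil roll (208,276) haven't moved, and the gripper is clear, so I'm handing in.

```bash
python3 -c "
from rig import manip
print(manip.hand_in())"
```

```text
the job is handed in; nothing more can be done
None
```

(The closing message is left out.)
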